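Probe the standoff barrels and set the blind ones aside

TASK

Four steel standoff barrels for the next glass shelf stand on the smoked glass; feel down their bores gently with the blue-handled pin gauge to find out which barrels are blind and which are bored right through. With the gauge's pin, slide every blind barrel on to the orange trivet so that all of its foot is on the flat top, leave the through-bored ones standing where they are, and put the gauge back upright in its wooden block. The gripper must not touch the polished barrels, none may be lifted or tipped over, and the other things on the shelf stay where they are.

Things in the scene. Friction and masses are not known exactly. Their poses are not given: they have to be found in the camera images.
- barrel_1: steel standoff barrel, 40 mm diameter, 40 mm tall, 0.2 to 0.38 kg, loose on a slippery nylon washer (friction about 0.25); origin at the centre of its underside, z up. Its 12 mm bore, central, goes right through to the shelf or is blind: 28 mm deep, with a floor (a loose clear plug) 12 mm above the underside. All look alike, even from above; which are blind changes every run
- barrel_2: steel standoff barrel, 40 mm diameter, 40 mm tall, 0.2 to 0.38 kg, loose on a slippery nylon washer (friction about 0.25); origin at the centre of its underside, z up. Its 12 mm bore, central, goes right through to the shelf or is blind: 28 mm deep, with a floor (a loose clear plug) 12 mm above the underside. All look alike, even from above; which are blind changes every run
- barrel_3: steel standoff barrel, 40 mm diameter, 40 mm tall, 0.2 to 0.38 kg, loose on a slippery nylon washer (friction about 0.25); origin at the centre of its underside, z up. Its 12 mm bore, central, goes right through to the shelf or is blind: 28 mm deep, with a floor (a loose clear plug) 12 mm above the underside. All look alike, even from above; which are blind changes every run
- barrel_4: steel standoff barrel, 40 mm diameter, 40 mm tall, 0.2 to 0.38 kg, loose on a slippery nylon washer (friction about 0.25); origin at the centre of its underside, z up. Its 12 mm bore, central, goes right through to the shelf or is blind: 28 mm deep, with a floor (a loose clear plug) 12 mm above the underside. All look alike, even from above; which are blind changes every run
- gauge: pin gauge: steel pin, 8 mm diameter, 55 mm long, the last 4 mm tapered to a 4 mm flat tip, below a blue square handle 20 x 20 x 70 mm (125 mm in all, 0.09 kg); origin at the tip, z up the pin to the handle, x and y square to the handle's flats. Starts upright in its wooden block, the handle's underside on the block's top
- gauge_grip (a point): centre of the gauge's handle, 95 mm above the tip: the place to grip
- stand_hole0 (a point): centre of the mouth of the 14 mm through-hole in the top of the gauge's wooden block (70 x 70 mm, 60 mm tall, fixed to the shelf; the gauge in it has its tip 5 mm above the shelf)
- trivet: orange round silicone trivet, fixed, 2 mm thick; flat top 140 mm in diameter, with a bevelled rim 12 mm wide sloping down to the shelf (164 mm in all), over which a barrel can be slid; origin at its centre, underside
- cup: matte grey ceramic cup with a handle, 80 mm diameter, 78 mm tall, origin under its centre; bystander, loose, leave it alone
- pitcher: chrome milk pitcher, 92 mm diameter, 105 mm tall, its handle standing 76 mm out from the axis on its +x side; origin under its centre; bystander, loose, leave it alone
- tamper: wooden-handled coffee tamper standing on its 58 mm steel foot, 92 mm tall, origin under its centre; bystander, loose, leave it alone

How it is judged (in metres and radians):
On the way, in this order (a step that is already met when the one before it is completed fails the run):
1. the gauge's pin has been put down a bore, to within 6 mm of a blind bore's floor or deeper (((horizontal distance between gauge and barrel_1 below 0.006 m and z of gauge in the frame of barrel_1 between -0.01 and 0.018 m) or (horizontal distance between gauge and barrel_2 below 0.006 m and z of gauge in the frame of barrel_2 between -0.01 and 0.018 m) or (horizontal distance between gauge and barrel_3 below 0.006 m and z of gauge in the frame of barrel_3 between -0.01 and 0.018 m) or (horizontal distance between gauge and barrel_4 below 0.006 m and z of gauge in the frame of barrel_4 between -0.01 and 0.018 m))), for 0.1 s.
2. every blind barrel stands on the trivet (horizontal distance between each of plug_a_c0, plug_b_c0 and trivet below 0.052 m), for 0.2 s.
At the end, for the whole second after the job is handed in: Blind barrels upright on the trivet, axis within 52 mm of its centre; through-bored ones upright within 25 mm of their start; gauge upright in its block, within 8 mm of the hole's axis, tip below 12 mm; all at rest; canister, cup, pitcher, tamper and screwdriver within 30 mm of their start (all of step 2 and horizontal distance between any of barrel_1, barrel_2, barrel_3, barrel_4 and mark_a_c0 below 0.025 m and horizontal distance between any of barrel_1, barrel_2, barrel_3, barrel_4 and mark_b_c0 below 0.025 m and angle between each of barrel_1, barrel_2, barrel_3, barrel_4's own z axis and vertical below 0.1 rad and linear speed of each of barrel_1, barrel_2, barrel_3, barrel_4, gauge below 0.02 m/s and horizontal distance between gauge and stand_hole0 below 0.008 m and height (world z) of gauge below 0.012 m and angle between gauge's own z axis and vertical below 0.12 rad and distance of each of cup, pitcher, tamper, canister_c0, screwdriver_c0 from where it was at the start of the episode below 0.03 m); the robot touches nothing.
It fails at once if the gripper or arm touches a barrel (contact force between any of the fingers, the arm and barrel_1 above 1 N or contact force between any of the fingers, the arm and barrel_2 above 1 N or contact force between any of the fingers, the arm and barrel_3 above 1 N or contact force between any of the fingers, the arm and barrel_4 above 1 N).
It fails at once if a barrel is tipped by more than 0.35 rad or lifted more than 15 mm (angle between any of barrel_1, barrel_2, barrel_3, barrel_4's own z axis and vertical above 0.35 rad or height (world z) of any of barrel_1, barrel_2, barrel_3, barrel_4 above 0.015 m).
It fails at once if the gauge is pressed on a barrel, on the floor of its bore or on the glass with more than 45 N (contact force between gauge and barrel_1 above 45 N or contact force between gauge and barrel_2 above 45 N or contact force between gauge and barrel_3 above 45 N or contact force between gauge and barrel_4 above 45 N or contact force between gauge and plug_a_c0 above 45 N or contact force between gauge and plug_b_c0 above 45 N or contact force between gauge and table_c0 above 45 N).
It fails at once if canister, cup, pitcher or tamper is tipped by more than 0.5 rad (angle between any of cup, pitcher, tamper, canister_c0's own z axis and vertical above 0.5 rad).
It also fails if it takes over 72 s, if anything falls off the work surface, if the arm or the gripper's body presses on something with over 40 N, if the wrist force passes 120 N, or if a joint passes its speed limit or range.

ROBOT

A 6-joint arm with a two-finger parallel gripper is mounted at the origin on the work surface. World frame = base frame: x ahead of the robot, y to its left, z up, the work surface at z = 0. Lengths are in mm, angles in rad, forces in N, time in s.
With the tool pointing down it reaches from about 300 to 1000 mm from the base axis. Payload 5.1 kg.
Tool frame: the origin (TCP) lies at the very end of the fingers, on their centre line; the grasp point (between the pads) lies behind it (arm.hold_point_z is the z of the grasp point in the tool frame, in mm); z points along the fingers, y is the line along which they close (so a half turn about z gives the same grasp; the last joint's range is limited). The gripper opens to 95 mm and grips with 3 to 60 N. Pads are 20 mm wide; open, the fingers measure 119 mm over their backs; the gripper's body (75 mm by 180 mm) begins 59 mm behind the grasp point.
Start: joints at [-1.363, 0.124, 1.65, -0, 1.367, -0.083], TCP at [186.335, -622.707, 214.656] pointing down, gripper open.
Joint ranges: [-2.61, 2.61], [-1.02, 2.33], [0.03, 2.71], [-1.35, 4.49], [0.32, 2.68], [-2.91, 2.91]. Speed limits (rad/s): [2.57, 2.57, 3.14, 3.14, 3.14, 3.14].

INTERFACE

Orientations are given as a unit quaternion [x, y, z, w].
In Python, from cell import arm gives the robot as it stands.
- The arm moves only by the tool advance, called after "Emit:" by a JSON object that holds its "name" and its "arguments", one argument or row to a line. Schema: {"type":"object","properties":{"increments":{"type":"array","items":{"type":"object","properties":{"jaw":{"type":"number"},"dx":{"type":"number"},"dy":{"type":"number"},"dz":{"type":"number"},"rx":{"type":"number"},"ry":{"type":"number"},"rz":{"type":"number"}},"additionalProperties":false,"required":["jaw"]},"minItems":1,"maxItems":10},"clamp_n":{"type":"number"},"only":{"type":"string"},"quiet":{"type":"boolean"},"lines":{"type":"string"}},"required":["increments"],"additionalProperties":false}. increments is a list of rows, 1 to 10 of them, each an object with the fields jaw (the finger opening in mm), dx, dy, dz (the shift in mm), rx, ry, rz (a rotation vector in rad); a field left out counts as zero (the opening has to be given); each row is the pose to reach, as a shift and turn from the pose commanded when the call began, along the tool's axes at that moment; what a row does not reach only later rows make up. A row lasts 1/12 s, in which the tool goes at most 41.7 mm and 0.125 rad, less where a joint would pass 70% of its speed; a pose out of reach is approached as far as the arm can. The fingers move at their own pace and stop on an object; clamp_n is the grip in N (left out, the last holds). Time passes only in rows, so rows that do not move let the fingers close. The tool returns the time, the measured TCP pose, the force, the opening and the grip force at its end. only (a regular expression) keeps the lines of the reply that match it, lines (a string "A,B") keeps lines A to B, and quiet returns only ok. Input that does not fit is refused with a message, and nothing moves.
- arm.get_obs(): the state, without advancing time (a new reading comes with each control period).
- arm.get_image(name): name is "scene" or "side" or "wrist"; returns a dict with "frame" (480x640x3 uint8, red, green, blue), "camera_matrix" (3x3 intrinsics, pixels), "xyz" and "orientation" of the camera in the world. Camera axes: x right, y down, z forward; pixel columns grow to the right and rows downward; lengths in mm; the calibration is good to about 2 mm. A picture is of the moment at which its call begins. There is no depth.
- arm.close_job(): hands the job in; it is judged then, once.
The state is a dict: "t": time; "joints": joint angles; "qd": joint speeds; "tau": joint torques, N m; "eef_pos": TCP position; "tool_rot": TCP orientation; "ft_force": force on the tool from outside, world axes, zero at the start; "ft_torque": the same for the moment, N m; "width": finger opening in mm; "grasp_force": force on a finger pad.
Only numpy, scipy, OpenCV 4.12 (cv2) and the standard library are available. Lean on these libraries where they do the work, as an engineer would, in place of code of your own. Each camera call takes 0.05 s, during which the arm holds its last target. There are 200 camera calls.

## Working session

There is one attempt and no reset: what is moved stays moved. The work goes in short steps, Python scripts to look and compute and a tool call to move; the robot and the scene stay as the last step left them, time stands still between calls to the robot, and variables do not carry over. Pictures are saved under pics/ and viewed, at most 14 in all, crops included, and the job is handed in when it is done.

```bash
ls; mkdir -p pics
```

Run:
```python
from cell import arm
import cv2
for n in("scene","side"):
    d=arm.get_image(n); cv2.imwrite(f"pics/{n}0.png",d["frame"][:,:,::-1]); print(n,d["camera_matrix"],d["xyz"],d["orientation"])
o=arm.get_obs(); print({k:o[k] for k in("t","eef_pos","tool_rot","ft_force","width")},arm.hold_point_z)
```

```text
cell.py
pics
scene [[621.38311453   0.         324.70066106]
 [  0.         621.38311453 245.94174635]
 [  0.           0.           1.        ]] [1095.86028774 -673.54029572  897.31734909] [ 0.8665561   0.29831423 -0.13411768 -0.37696364]
side [[606.31533871   0.         327.10767188]
 [  0.         606.31533871 240.75602482]
 [  0.           0.           1.        ]] [ 89.85831207 768.36070128 869.2311075 ] [-0.25463123  0.87148838 -0.40266781  0.11631674]
{'t': 0.1, 'eef_pos': array([ 186.23206785, -622.12893489,  213.52649109]), 'tool_rot': array([ 9.89443806e-01,  1.44914054e-01, -6.59307646e-05, -9.31913291e-04]), 'ft_force': array([-0.8350362 , -0.24360523, -0.15218464]), 'width': 95.17879271917067} -18.8
```

View pics/scene0.png

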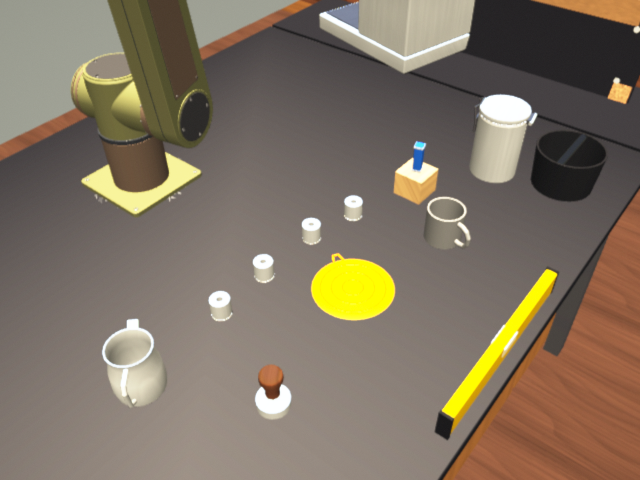

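View pics/side0.png

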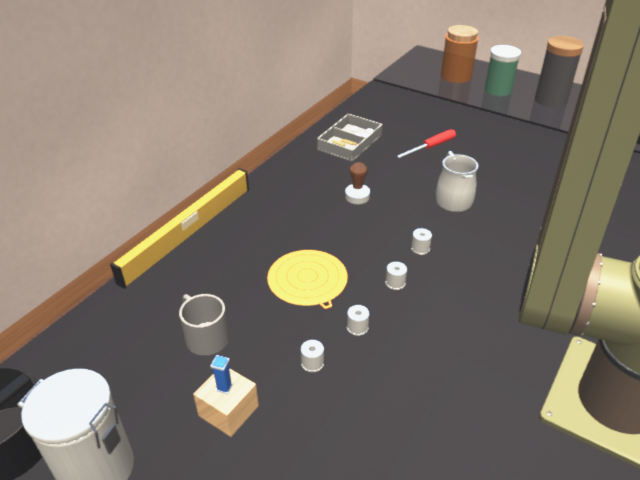

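Create h.py:
```python
from cell import arm
import numpy as np, cv2
from scipy.spatial.transform import Rotation as R
def ray(d,uv,z):
    uv=np.asarray(uv,float).reshape(-1,2)
    K=np.asarray(d["camera_matrix"]); v=np.c_[uv,np.ones(len(uv))]@np.linalg.inv(K).T
    w=R.from_quat(d["orientation"]).apply(v); c=np.asarray(d["xyz"])
    return (c+w*((z-c[2])/w[:,2])[:,None])[:,:2]
def blobs(m,lo,hi):
    n,l,s,c=cv2.connectedComponentsWithStats(m.astype(np.uint8))
    return [(c[i],s[i],l==i) for i in range(1,n) if lo<=s[i,4]<=hi]
def rel(world):  # world vector -> tool axes of the measured pose
    return R.from_quat(arm.get_obs()["tool_rot"]).inv().apply(world).round(1)
```

Run:
```python
from h import *
cen={"scene":[(354,208),(311,231),(263,268),(220,306)],"side":[(312,356),(358,320),(397,275),(422,241)]}
for n in cen:
    d=arm.get_image(n); f=d["frame"].astype(int); hsv=cv2.cvtColor(d["frame"],cv2.COLOR_RGB2HSV)
    print(n)
    for u,v in cen[n]:
        x0,y0=u-18,v-20; g=f[y0:y0+40,x0:x0+36].mean(2); m=(g>90)
        b=max(blobs(m,50,2000),key=lambda b:b[1][4]); ys,xs=np.nonzero(b[2])
        c=[x0+(xs.min()+xs.max())/2,y0+(ys.min()+ys.max())/2]
        # bore: darkest centroid inside top half
        cx,cy=int(c[0]-x0),ys.min()+6; t=g[cy-4:cy+5,cx-6:cx+7]; w=np.clip(t.max()*.75-t,0,None); yy,xx=np.mgrid[cy-4:cy+5,cx-6:cx+7]
        bore=[x0+(w*xx).sum()/w.sum(),y0+(w*yy).sum()/w.sum()]
        print("silh",ray(d,c,20).round(0),"bore",ray(d,bore,40).round(0),np.round(bore,1))
    ym=(hsv[...,0]>17)&(hsv[...,0]<33)&(hsv[...,1]>120)&(hsv[...,2]>110)
    for c,s,l in blobs(ym,800,20000):
        k=cv2.morphologyEx(l.astype(np.uint8),cv2.MORPH_OPEN,np.ones((15,15))); 
        if k.sum()<500: continue
        e=cv2.fitEllipse(cv2.convexHull(max(cv2.findContours(k,0,2)[0],key=cv2.contourArea)))
        print("yel",s[:5],ray(d,e[0],1).round(0))
    bm=(hsv[...,0]>90)&(hsv[...,0]<125)&(hsv[...,1]>120)&(hsv[...,2]>90)
    for c,s,l in blobs(bm,40,1000):
        ys,xs=np.nonzero(l); print("blue",s,ray(d,[(xs.min()+xs.max())/2,ys.min()+3],130).round(0))
```

```text
scene
silh [[479. 204.]] bore [[460. 227.]] [353.  192.3]
silh [[452.  86.]] bore [[433. 107.]] [309.9 214.9]
silh [[446. -60.]] bore [[429. -41.]] [261.7 251.6]
silh [[ 451. -185.]] bore [[ 435. -168.]] [218.6 289.1]
yel [ 311  253   84   67 4134] [[613.  18.]]
yel [ 442  269  116  164 3404] [[907. -31.]]
blue [413 149  11  21 179] [[555. 332.]]
side
silh [[478. 205.]] bore [[479. 205.]] [311.5 348.2]
silh [[453.  89.]] bore [[457.  87.]] [356.8 311.2]
silh [[449. -56.]] bore [[452. -58.]] [395.5 267.1]
silh [[ 453. -182.]] bore [[ 458. -193.]] [421.9 230. ]
yel [ 113  170  134  116 3633] [[942. 139.]]
blue [213 356  14  11  94] [[543. 360.]]
blue [213 365  18  26 283] [[530. 371.]]
```

Run:
```python
from h import *
a=[]
for n,(u,v) in {"scene":(416,165),"side":(225,385)}.items():
    d=arm.get_image(n); a.append(cv2.resize(d["frame"][v-50:v+50,u-50:u+50],(400,400),interpolation=2))
cv2.imwrite("pics/gz.png",np.hstack(a)[:,:,::-1])
```

```text
(no output)
```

View pics/gz.png

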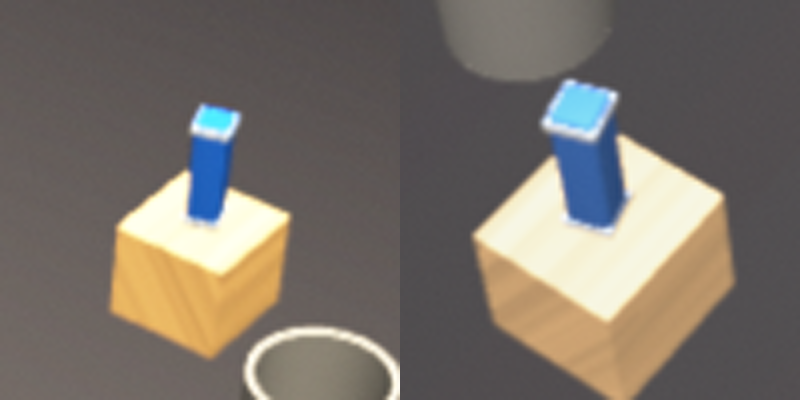

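Run:
```python
from h import *
for n,top,blk,off in [("scene",(215,120),[(187,170),(118,227),(220,273),(290,213)],(366,115)),("side",(581-400,110),[(75,237),(212,323),(323,196),(222,135)],(175,335))]:
    d=arm.get_image(n); f=lambda p:np.array(p)/4+off
    P=ray(d,[f(p) for p in blk],60); print(n,"top",ray(d,[f(top)],130).round(1),"blk",P.round(0).tolist(),P.mean(0).round(1), "yaw",[np.degrees(np.arctan2(*(P[(i+1)%4]-P[i])[::-1])).round(0)%90 for i in range(4)])
d=arm.get_image("scene");print("cup",ray(d,[446,212],78),"can",ray(d,[497,168],0),ray(d,[502,110],140),"pitch",ray(d,[135,390],0),"tamp",ray(d,[272,402],10))
d=arm.get_image("side"); print("cup",ray(d,[204,309],78))
print("t over (480,10,420):",rel(np.array([480,10,420])-arm.get_obs()["eef_pos"]))
```

```text
scene top [[543.2 357.9]] blk [[507.0, 398.0], [507.0, 326.0], [575.0, 324.0], [577.0, 397.0]] [541.5 361.2] yaw [np.float64(89.0), np.float64(89.0), np.float64(89.0), np.float64(0.0)]
side top [[538.  364.4]] blk [[575.0, 397.0], [504.0, 398.0], [504.0, 329.0], [558.0, 327.0]] [535.2 362.8] yaw [np.float64(89.0), np.float64(0.0), np.float64(88.0), np.float64(76.0)]
cup [[678.5278037  250.68691313]] can [[652.37981699 561.80650724]] [[625.30577109 585.90119226]] pitch [[ 459.667196   -398.36253092]] tamp [[ 664.65421295 -277.02656667]]
cup [[670.91371195 260.0951852 ]]
t over (480,10,420): [ 462.7 -521.9 -205.3]
```

Emit:
{"name": "advance", "arguments": {
  "increments": [
    {"jaw": 95,"dx": 463,"dy": -522,"dz": -205,"rz": 0.29},
    {"jaw": 95,"dx": 463,"dy": -522,"dz": -205,"rz": 0.29},
    {"jaw": 95,"dx": 463,"dy": -522,"dz": -205,"rz": 0.29},
    {"jaw": 95,"dx": 463,"dy": -522,"dz": -205,"rz": 0.29},
    {"jaw": 95,"dx": 463,"dy": -522,"dz": -205,"rz": 0.29},
    {"jaw": 95,"dx": 463,"dy": -522,"dz": -205,"rz": 0.29},
    {"jaw": 95,"dx": 463,"dy": -522,"dz": -205,"rz": 0.29},
    {"jaw": 95,"dx": 463,"dy": -522,"dz": -205,"rz": 0.29},
    {"jaw": 95,"dx": 463,"dy": -522,"dz": -205,"rz": 0.29},
    {"jaw": 95,"dx": 463,"dy": -522,"dz": -205,"rz": 0.29}
  ],
  "clamp_n": 40
}}

```text
t: 1.33
eef_pos: [355.0, -258.3, 333.0]
tool_rot: [1.0, 0.0, 0.0, 0.0]
ft_force: [1.2, -0.5, -0.0]
width: 94.9
grasp_force: 0.0
```

```bash
python3 -c "
from h import *
print(rel(np.array([480,10,420])-arm.get_obs()['eef_pos']))"
```

```text
[ 125.2 -268.2  -87.1]
```

Emit:
{"name": "advance", "arguments": {
  "increments": [
    {"jaw": 95,"dx": 125,"dy": -268,"dz": -87},
    {"jaw": 95,"dx": 125,"dy": -268,"dz": -87},
    {"jaw": 95,"dx": 125,"dy": -268,"dz": -87},
    {"jaw": 95,"dx": 125,"dy": -268,"dz": -87},
    {"jaw": 95,"dx": 125,"dy": -268,"dz": -87},
    {"jaw": 95,"dx": 125,"dy": -268,"dz": -87},
    {"jaw": 95,"dx": 125,"dy": -268,"dz": -87},
    {"jaw": 95,"dx": 125,"dy": -268,"dz": -87},
    {"jaw": 95,"dx": 125,"dy": -268,"dz": -87},
    {"jaw": 95,"dx": 125,"dy": -268,"dz": -87}
  ]
}}

```text
t: 2.17
eef_pos: [479.6, 8.5, 419.3]
tool_rot: [1.0, 0.001, 0.0, 0.0]
ft_force: [-1.0, -0.3, -0.5]
width: 94.6
grasp_force: 0.0
```

Run:
```python
from h import *
d=arm.get_image("wrist"); cv2.imwrite("pics/w0.png",d["frame"][:,:,::-1]); print(d)
K=d["camera_matrix"]; 
for p in [(478,204,40),(452,88,40),(448,-58,40),(452,-184,40),(613,18,2),(541,361,130)]:
    v=R.from_quat(d["orientation"]).inv().apply(np.array(p)-d["xyz"]); print((K@v/v[2])[:2].round(0))
```

```text
{'frame': array([[[ 62,  57,  60],
        [ 62,  56,  58],
        [ 61,  53,  55],
        ...,
        [ 64,  59,  61],
        [ 63,  59,  60],
        [ 62,  59,  60]],

       [[ 57,  53,  53],
        [ 63,  57,  58],
        [ 62,  58,  61],
        ...,
        [ 59,  56,  57],
        [ 62,  58,  58],
        [ 58,  55,  58]],

       [[ 59,  56,  58],
        [ 61,  58,  57],
        [ 63,  59,  61],
        ...,
        [ 60,  56,  59],
        [ 60,  55,  55],
        [ 58,  54,  56]],

       ...,

       [[ 21,  19,  21],
        [ 11,  18,  16],
        [ 22,  19,  20],
        ...,
        [ 95,  92,  92],
        [ 95,  90,  90],
        [100,  96,  95]],

       [[ 18,  18,  20],
        [ 15,  17,  17],
        [ 20,  19,  22],
        ...,
        [ 97,  93,  94],
        [ 95,  93,  93],
        [ 94,  91,  91]],

       [[ 19,  19,  19],
        [ 18,  15,  17],
        [ 24,  25,  24],
        ...,
        [ 96,  93,  93],
        [ 96,  92,  91],
        [ 96,  92,  94]]], shape=(480, 640, 3), dtype=uint8), 'camera_matrix': array([[374.74290952,   0.        , 315.91670828],
       [  0.        , 374.74290952, 236.01170289],
       [  0.        ,   0.        ,   1.        ]]), 'xyz': array([555.55129223,   8.61717771, 588.27964277]), 'orientation': array([ 0.70127302, -0.6996489 , -0.09655346,  0.09687617])}
[182. 185.]
[262. 203.]
[361. 206.]
[446. 203.]
[310.  90.]
[ 19. 143.]
```

View pics/w0.png

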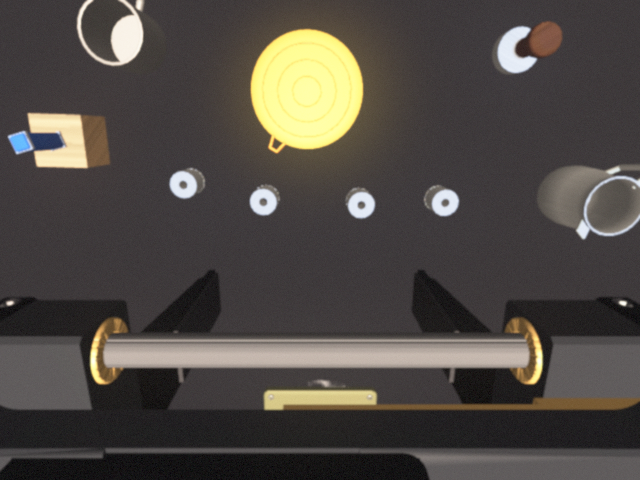

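Wrist view: barrels' top rings at about (183,184), (264,201), (361,205), (444,202); trivet centre (307,90); blue handle top at (21,142), turned to the block.

Run:
```python
from h import *
d=arm.get_image("wrist"); f=d["frame"]; g=f.mean(2); hsv=cv2.cvtColor(f,cv2.COLOR_RGB2HSV)
for u,v in [(183,184),(264,201),(361,205),(444,202)]:
    s=g[v-20:v+21,u-20:u+21]; m=(s>165).astype(np.uint8)
    c=max(cv2.findContours(m,0,1)[0],key=cv2.contourArea); e=cv2.fitEllipse(cv2.convexHull(c))
    yy,xx=np.mgrid[-20:21,-20:21]; cx,cy=e[0][0]-20,e[0][1]-20; w=np.where((xx-cx)**2+(yy-cy)**2<49,np.clip(170-s,0,None),0)
    b=[u+(w*xx).sum()/w.sum(),v+(w*yy).sum()/w.sum()]
    print("ring",ray(d,[u-20+e[0][0],v-20+e[0][1]],40).round(1),np.round(e[1],1),"bore",ray(d,b,40).round(1))
ym=(hsv[...,0]>10)&(hsv[...,0]<33)&(hsv[...,1]>90)&(hsv[...,2]>150); ym[200:]=0;ym[:,:230]=0
k=cv2.morphologyEx(ym.astype(np.uint8),cv2.MORPH_OPEN,np.ones((15,15))); e=cv2.fitEllipse(cv2.convexHull(max(cv2.findContours(k,0,1)[0],key=cv2.contourArea)))
P=ray(d,[e[0]],0); print("trivet",P,e[1])
bm=(hsv[...,0]>90)&(hsv[...,0]<125)&(hsv[...,1]>100)&(hsv[...,2]>150); bm[:,80:]=0
for c,s,l in blobs(bm,30,2000):
    q=np.argwhere(l)[:,::-1].astype(np.float32); W=ray(d,q,130); r=cv2.minAreaRect(W.astype(np.float32)); print("handle",s,r)
```

```text
ring [[479.4 203. ]] [25.7 27.9] bore [[479.5 203.2]]
ring [[454.3  86.9]] [25.9 26.8] bore [[454.3  86.8]]
ring [[450.  -58.5]] [25.8 26.7] bore [[450.  -58.8]]
ring [[ 453.6 -182.7]] [25.  27.3] bore [[ 453.4 -182.8]]
trivet [[616.76830289  22.53713706]] (113.61853790283203, 116.77610778808594)
handle [  9 134  20  18 257] ((541.2405395507812, 360.3707580566406), (18.22861671447754, 19.81995391845703), 16.375707626342773)
```

Emit:
{"name": "advance", "arguments": {
  "increments": [
    {"jaw": 60,"dx": 62,"dy": -352,"dz": 169,"rz": -0.286},
    {"jaw": 60,"dx": 62,"dy": -352,"dz": 169,"rz": -0.286},
    {"jaw": 60,"dx": 62,"dy": -352,"dz": 169,"rz": -0.286},
    {"jaw": 60,"dx": 62,"dy": -352,"dz": 169,"rz": -0.286},
    {"jaw": 60,"dx": 62,"dy": -352,"dz": 169,"rz": -0.286},
    {"jaw": 60,"dx": 62,"dy": -352,"dz": 169,"rz": -0.286},
    {"jaw": 60,"dx": 62,"dy": -352,"dz": 169,"rz": -0.286},
    {"jaw": 60,"dx": 62,"dy": -352,"dz": 169,"rz": -0.286},
    {"jaw": 60,"dx": 62,"dy": -352,"dz": 169,"rz": -0.286},
    {"jaw": 60,"dx": 62,"dy": -352,"dz": 169,"rz": -0.286}
  ]
}}

```text
t: 3.1
eef_pos: [540.7, 360.9, 246.1]
tool_rot: [0.99, 0.143, -0.002, 0.0]
ft_force: [-0.9, -0.6, -0.4]
width: 60.2
grasp_force: 0.0
```

Run:
```python
from h import *
d=arm.get_image("wrist"); f=d["frame"]; cv2.imwrite("pics/w1.png",f[:,:,::-1]); hsv=cv2.cvtColor(f,cv2.COLOR_RGB2HSV)
bm=(hsv[...,0]>90)&(hsv[...,0]<125)&(hsv[...,1]>100)&(hsv[...,2]>150)
for c,s,l in blobs(bm,60,5000):
    q=np.argwhere(l)[:,::-1].astype(np.float32); W=ray(d,q,130); print("handle",s,cv2.minAreaRect(W.astype(np.float32)))
```

```text
handle [304 217  23  23 436] ((541.9815063476562, 362.1662902832031), (17.874488830566406, 17.407106399536133), 16.39026641845703)
```

View pics/w1.png

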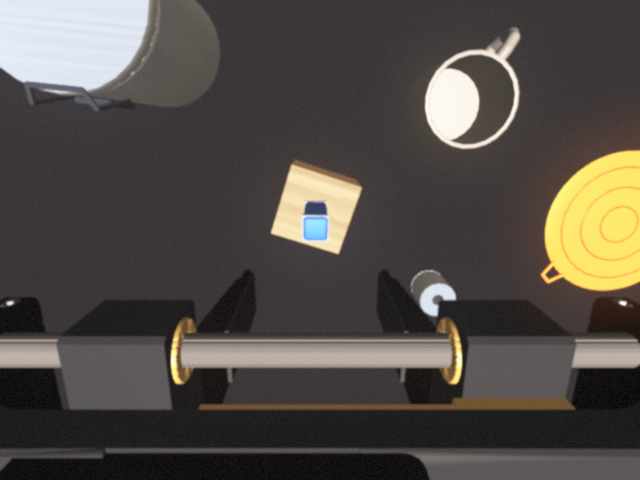

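Emit:
{"name": "advance", "arguments": {
  "increments": [
    {"jaw": 60,"dx": 1,"dy": -1,"dz": 40},
    {"jaw": 60,"dx": 1,"dy": -1,"dz": 80},
    {"jaw": 60,"dx": 1,"dy": -1,"dz": 120},
    {"jaw": 60,"dx": 1,"dy": -1,"dz": 155},
    {"jaw": 60,"dx": 1,"dy": -1,"dz": 166},
    {"jaw": 60,"dx": 1,"dy": -1,"dz": 166}
  ]
}}

```text
t: 3.65
eef_pos: [539.7, 358.0, 79.6]
tool_rot: [0.99, 0.142, -0.004, 0.002]
ft_force: [-1.3, -0.0, 0.1]
width: 59.9
grasp_force: 0.0
```

Run:
```python
from h import *
d=arm.get_image("wrist"); f=d["frame"]; hsv=cv2.cvtColor(f,cv2.COLOR_RGB2HSV)
bm=(hsv[...,0]>90)&(hsv[...,0]<125)&(hsv[...,1]>100)&(hsv[...,2]>150)
for c,s,l in blobs(bm,60,5000):
    q=np.argwhere(l)[:,::-1].astype(np.float32); W=ray(d,q,130); print("handle",s,cv2.minAreaRect(W.astype(np.float32)))
print(arm.get_obs()["eef_pos"])
```

```text
handle [282 318  52  16 773] ((548.6406860351562, 363.843017578125), (5.914963245391846, 18.067829132080078), 16.225189208984375)
[541.69373619 359.49223494  83.22803308]
```

Emit:
{"name": "advance", "arguments": {
  "increments": [
    {"jaw": 60,"dx": 0.5,"dy": -1.5,"dz": 2},
    {"jaw": 60,"dx": 0.5,"dy": -1.5,"dz": 2},
    {"jaw": 15,"dx": 0.5,"dy": -1.5,"dz": 2},
    {"jaw": 15,"dx": 0.5,"dy": -1.5,"dz": 2},
    {"jaw": 15,"dx": 0.5,"dy": -1.5,"dz": 2},
    {"jaw": 15,"dx": 0.5,"dy": -1.5,"dz": 2},
    {"jaw": 15,"dx": 0.5,"dy": -1.5,"dz": 2},
    {"jaw": 15,"dx": 0.5,"dy": -1.5,"dz": 2},
    {"jaw": 15,"dx": 0.5,"dy": -1.5,"dz": 2}
  ],
  "clamp_n": 45
}}

```text
t: 4.45
eef_pos: [541.9, 362.8, 82.1]
tool_rot: [0.99, 0.143, -0.0, 0.0]
ft_force: [-0.3, 0.4, 1.3]
width: 20.1
grasp_force: 45.0
```

```bash
python3 -c "
from h import *
print(arm.get_obs())"
```

```text
{'t': 4.45, 'joints': array([ 5.07791316e-01,  2.39509663e-01,  1.75082774e+00, -9.61875896e-05,
        1.15138495e+00,  1.79167176e+00]), 'qd': array([ 1.06487362e-03,  8.34659103e-04, -1.26713607e-03, -1.28423850e-03,
        3.97370500e-05,  9.75370209e-04]), 'tau': array([ 9.16583603e-02, -4.43519354e+01, -3.31820977e+01,  3.51479638e-02,
       -6.74346881e-02,  6.88411328e-04]), 'eef_pos': array([541.8818572 , 362.84740692,  82.05608489]), 'tool_rot': array([ 9.89724742e-01,  1.42985767e-01, -4.49404575e-05,  6.41482484e-05]), 'ft_force': array([-0.32637114,  0.39315765,  1.33991797]), 'ft_torque': array([ 0.00632138, -0.00566814,  0.00952942]), 'grasp_force': 45.00027894973755, 'width': 20.07067435634317}
```

Emit:
{"name": "advance", "arguments": {
  "increments": [
    {"jaw": 15,"dz": -40},
    {"jaw": 15,"dz": -80},
    {"jaw": 15,"dz": -80,"rz": 0.1},
    {"jaw": 15,"dx": -26,"dy": 34,"dz": -80,"rz": 0.2},
    {"jaw": 15,"dx": -52,"dy": 68,"dz": -80,"rz": 0.286},
    {"jaw": 15,"dx": -80,"dy": 102,"dz": -80,"rz": 0.286},
    {"jaw": 15,"dx": -105,"dy": 135.5,"dz": -60,"rz": 0.286},
    {"jaw": 15,"dx": -105,"dy": 135.5,"dz": -60,"rz": 0.286},
    {"jaw": 15,"dx": -105,"dy": 135.5,"dz": -60,"rz": 0.286}
  ]
}}

```text
t: 5.2
eef_pos: [477.4, 201.0, 139.9]
tool_rot: [1.0, -0.001, -0.002, 0.001]
ft_force: [0.5, 0.6, -1.3]
width: 19.8
grasp_force: 45.0
```

Run:
```python
from h import *
d=arm.get_image("wrist"); cv2.imwrite("pics/w2.png",d["frame"][:,:,::-1]); print(arm.get_obs()["eef_pos"],arm.get_obs()["width"],arm.get_obs()["ft_force"])
a=[]
for n,(u,v) in {"scene":(354,185),"side":(312,325)}.items():
    d=arm.get_image(n); a.append(cv2.resize(d["frame"][v-50:v+50,u-50:u+50],(400,400),interpolation=2))
cv2.imwrite("pics/z2.png",np.hstack(a)[:,:,::-1])
```

```text
[478.96617293 202.52715495 141.38139197] 19.75807373592121 [ 0.72599815 -0.58696703 -0.2439619 ]
```

View pics/z2.png

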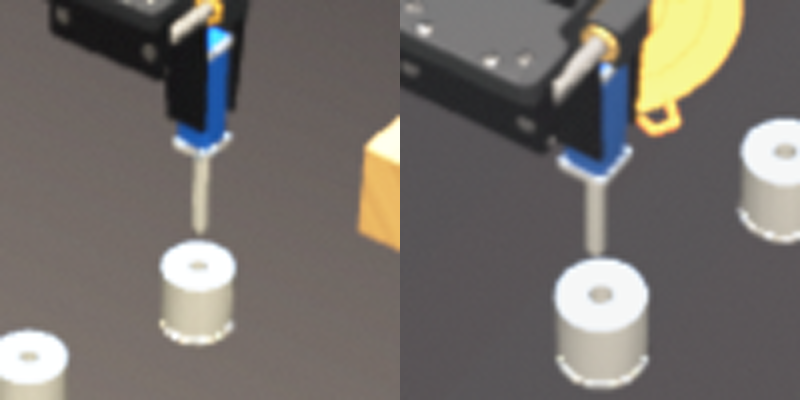

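View pics/w2.png

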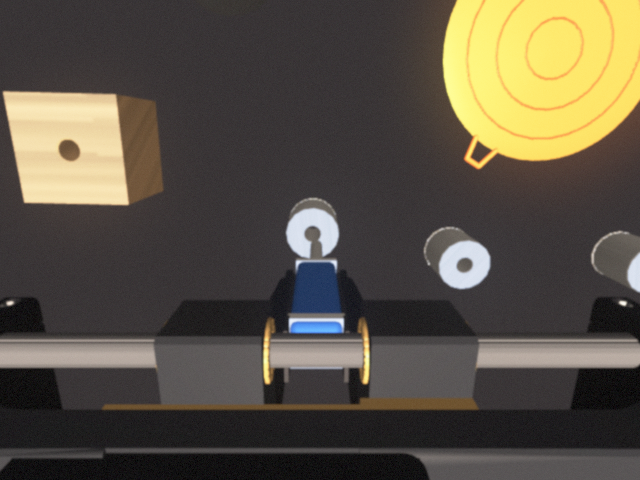

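Images: the pin tip is at about scene (354,193), side (311,338), over the bore at scene (353.8,201.5), side (312.3,348.8); the block hole is at wrist (69,150).

Run:
```python
from h import *
for n,t,b in [("scene",(354,193),(353.75,201.5)),("side",(311,338),(312.25,348.75))]:
    d=arm.get_image(n); print(n,"tip",ray(d,t,65).round(1),"bore",ray(d,b,40).round(1))
d=arm.get_image("wrist"); g=d["frame"].astype(int).sum(2)
s=g[138:163,55:84]; yy,xx=np.mgrid[138:163,55:84]; w=np.clip(400-s,0,None); h=[(w*xx).sum()/w.sum(),(w*yy).sum()/w.sum()]
print("hole",h,ray(d,h,60))
for u,v in [(312,233),(464,265)]:
    q=d["frame"].mean(2)[v-32:v+33,u-32:u+33]; m=(q>165).astype(np.uint8); e=cv2.fitEllipse(cv2.convexHull(max(cv2.findContours(m,0,1)[0],key=cv2.contourArea))); print("ring",e,ray(d,[u-32+e[0][0],v-32+e[0][1]],40))
print(arm.get_obs()["eef_pos"])
```

```text
scene tip [[481.8 200. ]] bore [[480.8 201.4]]
side tip [[480.1 204.1]] bore [[476.9 205.7]]
hole [np.float64(77.15384072295961), np.float64(153.11981078791302)] [[542.21395055 361.856641  ]]
ring ((37.104251861572266, 35.56653594970703), (49.09590530395508, 50.925662994384766), 86.6947021484375) [[479.77250746 203.60872562]]
ring ((34.814815521240234, 35.16283416748047), (45.394493103027344, 51.338905334472656), 61.09795379638672) [[454.62561151  87.88422769]]
[480.54073763 204.43502812 142.92857116]
```

Emit:
{"name": "advance", "arguments": {
  "increments": [
    {"jaw": 15,"dx": -1.5,"dy": 0.5,"dz": 10},
    {"jaw": 15,"dx": -1.5,"dy": 0.5,"dz": 22},
    {"jaw": 15,"dx": -1.5,"dy": 0.5,"dz": 28},
    {"jaw": 15,"dx": -1.5,"dy": 0.5,"dz": 34},
    {"jaw": 15,"dx": -1.5,"dy": 0.5,"dz": 34}
  ]
}}

```text
t: 5.92
eef_pos: [476.7, 202.4, 105.6]
tool_rot: [1.0, 0.0, -0.002, 0.001]
ft_force: [-0.4, -0.4, -1.4]
width: 19.8
grasp_force: 45.0
```

Emit:
{"name": "advance", "arguments": {
  "increments": [
    {"jaw": 15,"dz": 6},
    {"jaw": 15,"dz": 12},
    {"jaw": 15,"dz": 15},
    {"jaw": 15,"dz": 16},
    {"jaw": 15,"dz": 16}
  ]
}}

```text
t: 6.33
eef_pos: [477.9, 202.6, 91.7]
tool_rot: [1.0, 0.0, -0.0, 0.0]
ft_force: [-0.4, 0.6, -0.5]
width: 19.6
grasp_force: 45.0
```

Emit:
{"name": "advance", "arguments": {
  "increments": [
    {"jaw": 15,"dz": 1},
    {"jaw": 15,"dz": 2},
    {"jaw": 15,"dz": 2}
  ]
}}

```text
t: 6.58
eef_pos: [478.2, 202.7, 90.2]
tool_rot: [1.0, 0.0, 0.0, -0.0]
ft_force: [0.3, -0.4, -1.7]
width: 19.6
grasp_force: 45.0
```

Emit:
{"name": "advance", "arguments": {
  "increments": [
    {"jaw": 15,"dz": 1},
    {"jaw": 15,"dz": 2},
    {"jaw": 15,"dz": 2}
  ]
}}

```text
t: 6.83
eef_pos: [478.6, 202.8, 88.9]
tool_rot: [1.0, 0.0, 0.001, -0.0]
ft_force: [-0.7, -0.3, 1.8]
width: 19.9
grasp_force: 45.0
```

Emit:
{"name": "advance", "arguments": {
  "increments": [
    {"jaw": 15,"dz": 1},
    {"jaw": 15,"dz": 2},
    {"jaw": 15,"dz": 2}
  ]
}}

```text
t: 7.08
eef_pos: [479.5, 203.0, 88.4]
tool_rot: [1.0, 0.0, 0.001, -0.0]
ft_force: [-1.8, -1.5, 8.8]
width: 19.7
grasp_force: 45.0
```

Barrel 1 is blind (floor felt at tip ≈ 12 mm). Drag it from inside the bore.

Emit:
{"name": "advance", "arguments": {
  "increments": [
    {"jaw": 15,"dz": -4},
    {"jaw": 15,"dz": -8},
    {"jaw": 15,"dx": 5,"dy": 6,"dz": -8},
    {"jaw": 15,"dx": 12,"dy": 14,"dz": -8},
    {"jaw": 15,"dx": 20,"dy": 23,"dz": -8},
    {"jaw": 15,"dx": 28,"dy": 32,"dz": -8},
    {"jaw": 15,"dx": 36,"dy": 41,"dz": -8},
    {"jaw": 15,"dx": 44,"dy": 50,"dz": -8},
    {"jaw": 15,"dx": 52,"dy": 59,"dz": -8},
    {"jaw": 15,"dx": 60,"dy": 68,"dz": -8}
  ]
}}

```text
t: 7.92
eef_pos: [538.9, 133.5, 93.8]
tool_rot: [1.0, 0.0, -0.0, 0.0]
ft_force: [-1.1, 0.5, -2.0]
width: 20.0
grasp_force: 45.0
```

Emit:
{"name": "advance", "arguments": {
  "increments": [
    {"jaw": 15,"dx": 7,"dy": 8},
    {"jaw": 15,"dx": 13,"dy": 15},
    {"jaw": 15,"dx": 19,"dy": 22},
    {"jaw": 15,"dx": 25,"dy": 29},
    {"jaw": 15,"dx": 31,"dy": 36},
    {"jaw": 15,"dx": 36,"dy": 42},
    {"jaw": 15,"dx": 41,"dy": 48},
    {"jaw": 15,"dx": 46,"dy": 54},
    {"jaw": 15,"dx": 46,"dy": 54}
  ]
}}

```text
t: 8.67
eef_pos: [585.4, 79.5, 94.3]
tool_rot: [1.0, 0.0, 0.001, 0.0]
ft_force: [0.4, -0.4, -0.4]
width: 20.1
grasp_force: 45.0
```

Run:
```python
from h import *
d=arm.get_image("side"); cv2.imwrite("pics/s3.png",cv2.resize(d["frame"][200:400,230:480],(750,600))[:,:,::-1]); print(arm.get_obs()["eef_pos"])
```

```text
[584.89415044  79.95602606  94.2715718 ]
```

View pics/s3.png

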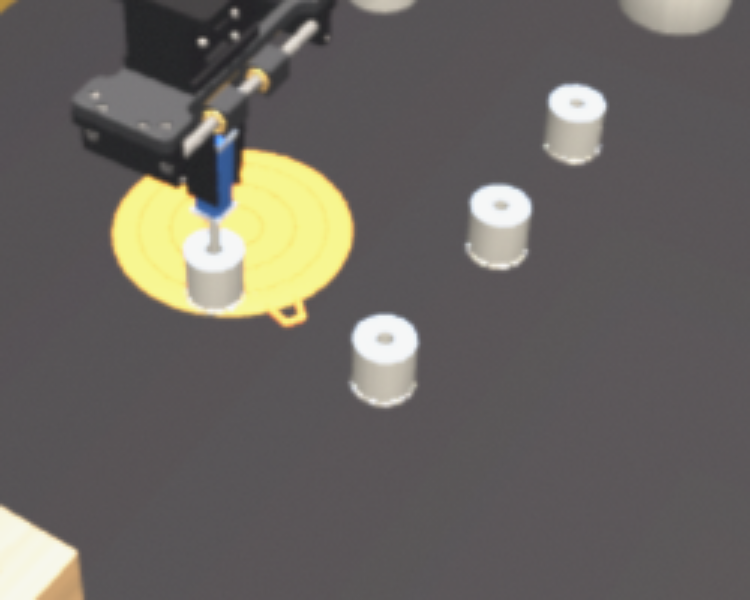

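Emit:
{"name": "advance", "arguments": {
  "increments": [
    {"jaw": 15,"dx": 5,"dy": 5,"dz": -1},
    {"jaw": 15,"dx": 11,"dy": 11,"dz": -1},
    {"jaw": 15,"dx": 17,"dy": 18,"dz": -1},
    {"jaw": 15,"dx": 22,"dy": 24,"dz": -1},
    {"jaw": 15,"dx": 27,"dy": 29,"dz": -1},
    {"jaw": 15,"dx": 31,"dy": 33,"dz": -1},
    {"jaw": 15,"dx": 32,"dy": 34,"dz": -1},
    {"jaw": 15,"dx": 32,"dy": 34,"dz": -1},
    {"jaw": 15,"dx": 32,"dy": 34,"dz": -1}
  ]
}}

```text
t: 9.47
eef_pos: [616.4, 46.6, 95.2]
tool_rot: [1.0, 0.0, 0.0, 0.0]
ft_force: [0.2, 0.3, -0.6]
width: 19.9
grasp_force: 45.0
```

Emit:
{"name": "advance", "arguments": {
  "increments": [
    {"jaw": 15,"dz": -8},
    {"jaw": 15,"dz": -25},
    {"jaw": 15,"dz": -50},
    {"jaw": 15,"dz": -50}
  ]
}}

```text
t: 9.8
eef_pos: [619.5, 47.0, 151.5]
tool_rot: [1.0, 0.001, 0.005, 0.0]
ft_force: [1.1, 0.1, 0.3]
width: 19.6
grasp_force: 45.0
```

```bash
python3 - <<'E'
from h import *
d=arm.get_image("wrist"); g=d["frame"].mean(2); cv2.imwrite("pics/w3.png",d["frame"][:,:,::-1])
for i in range(5): o=arm.get_obs()
K=np.asarray(d["camera_matrix"])
for p in [(616,48,42),(454.5,87,40),(450,-58.6,40)]:
    v=R.from_quat(d["orientation"]).inv().apply(np.array(p)-d["xyz"]); u,v=(K@v/v[2])[:2].round(0).astype(int); print(u,v)
    q=g[max(v-35,0):v+36,u-35:u+36]; m=(q>165).astype(np.uint8)
    if m.sum()>50:
        e=cv2.fitEllipse(cv2.convexHull(max(cv2.findContours(m,0,1)[0],key=cv2.contourArea))); print(e[1],ray(d,[u-35+e[0][0],max(v-35,0)+e[0][1]],p[2]))
print(o["eef_pos"])
E
```

```text
315 239Traceback (most recent call last):
  File "<stdin>", line 9, in <module>
cv2.error: OpenCV(4.12.0) /io/opencv/modules/imgproc/src/shapedescr.cpp:361: error: (-201:Incorrect size of input array) There should be at least 5 points to fit the ellipse in function 'fitEllipseNoDirect'
```

Emit:
{"name": "advance", "arguments": {
  "increments": [
    {"jaw": 15,"dx": -40,"dy": -10},
    {"jaw": 15,"dx": -80,"dy": -20},
    {"jaw": 15,"dx": -120,"dy": -30},
    {"jaw": 15,"dx": -150,"dy": -37.5},
    {"jaw": 15,"dx": -162,"dy": -40.5},
    {"jaw": 15,"dx": -162,"dy": -40.5},
    {"jaw": 15,"dx": -162,"dy": -40.5},
    {"jaw": 15,"dx": -162,"dy": -40.5}
  ]
}}

```text
t: 10.52
eef_pos: [454.8, 87.0, 145.1]
tool_rot: [1.0, 0.0, 0.0, 0.0]
ft_force: [1.1, -0.2, -0.1]
width: 19.8
grasp_force: 45.0
```

Run:
```python
from h import *
d=arm.get_image("wrist"); g=d["frame"].mean(2)
K=np.asarray(d["camera_matrix"])
for p in [(616,48,42),(454.5,87,40),(450,-58.6,40)]:
    v=R.from_quat(d["orientation"]).inv().apply(np.array(p)-d["xyz"]); u,v=(K@v/v[2])[:2].round(0).astype(int)
    q=g[max(v-30,0):v+31,u-30:u+31]; m=(q>165).astype(np.uint8)
    if m.sum()>50:
        e=cv2.fitEllipse(cv2.convexHull(max(cv2.findContours(m,0,1)[0],key=cv2.contourArea))); print(p,(u,v),e[1],ray(d,[u-30+e[0][0],max(v-30,0)+e[0][1]],p[2]))
print(arm.get_obs()["eef_pos"])
a=[]
for n,(u,v) in {"scene":(311,210),"side":(358,290)}.items():
    d=arm.get_image(n); a.append(cv2.resize(d["frame"][v-50:v+50,u-50:u+50],(400,400),interpolation=2))
cv2.imwrite("pics/z3.png",np.hstack(a)[:,:,::-1])
```

```text
(616, 48, 42) (np.int64(377), np.int64(-8)) (39.939537048339844, 64.25556182861328) [[607.41894553  45.45860776]]
(454.5, 87, 40) (np.int64(316), np.int64(235)) (48.59955978393555, 50.286739349365234) [[454.51469394  87.05781675]]
(450, -58.6, 40) (np.int64(507), np.int64(241)) (45.72437286376953, 52.79814910888672) [[450.15963494 -57.99151546]]
[455.02204422  86.94020807 145.12958092]
```

View pics/z3.png

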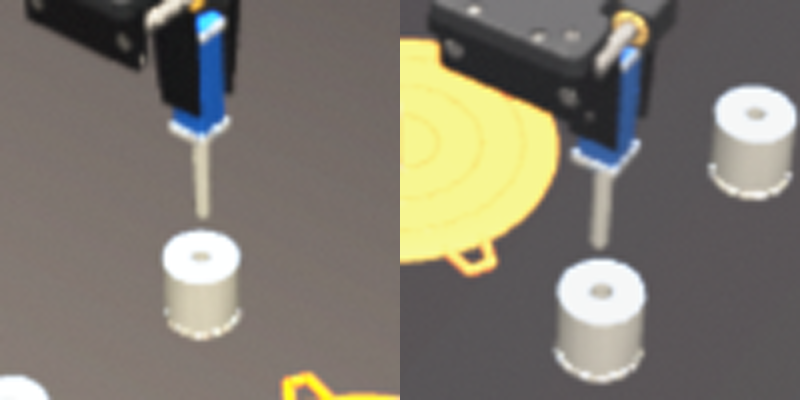

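Pin stands over barrel 2's bore in both views. Feel down.

Emit:
{"name": "advance", "arguments": {
  "increments": [
    {"jaw": 15,"dx": -0.5,"dz": 12},
    {"jaw": 15,"dx": -0.5,"dz": 24},
    {"jaw": 15,"dx": -0.5,"dz": 30},
    {"jaw": 15,"dx": -0.5,"dz": 36},
    {"jaw": 15,"dx": -0.5,"dz": 42},
    {"jaw": 15,"dx": -0.5,"dz": 48},
    {"jaw": 15,"dx": -0.5,"dz": 52},
    {"jaw": 15,"dx": -0.5,"dz": 54},
    {"jaw": 15,"dx": -0.5,"dz": 55},
    {"jaw": 15,"dx": -0.5,"dz": 55}
  ]
}}

```text
t: 11.5
eef_pos: [453.7, 87.2, 90.1]
tool_rot: [1.0, 0.0, 0.0, -0.0]
ft_force: [0.8, 0.3, -1.2]
width: 20.1
grasp_force: 45.0
```

Emit:
{"name": "advance", "arguments": {
  "increments": [
    {"jaw": 15,"dz": 1},
    {"jaw": 15,"dz": 2},
    {"jaw": 15,"dz": 3},
    {"jaw": 15,"dz": 3}
  ]
}}

```text
t: 11.83
eef_pos: [453.6, 87.1, 87.1]
tool_rot: [1.0, 0.0, -0.0, 0.0]
ft_force: [0.1, -0.3, -1.3]
width: 19.9
grasp_force: 45.0
```

Emit:
{"name": "advance", "arguments": {
  "increments": [
    {"jaw": 15,"dz": 1},
    {"jaw": 15,"dz": 2},
    {"jaw": 15,"dz": 3},
    {"jaw": 15,"dz": 3}
  ]
}}

```text
t: 12.17
eef_pos: [453.4, 87.2, 83.8]
tool_rot: [1.0, 0.0, -0.0, -0.0]
ft_force: [-0.1, 0.1, -2.2]
width: 19.4
grasp_force: 45.0
```

Barrel 2 is through-bored. On to barrel 3.

Emit:
{"name": "advance", "arguments": {
  "increments": [
    {"jaw": 15,"dz": -20},
    {"jaw": 15,"dz": -50},
    {"jaw": 15,"dz": -61},
    {"jaw": 15,"dx": -1,"dy": 40,"dz": -61},
    {"jaw": 15,"dx": -2,"dy": 80,"dz": -61},
    {"jaw": 15,"dx": -3,"dy": 120,"dz": -61},
    {"jaw": 15,"dx": -3.5,"dy": 145.5,"dz": -61},
    {"jaw": 15,"dx": -3.5,"dy": 145.5,"dz": -61},
    {"jaw": 15,"dx": -3.5,"dy": 145.5,"dz": -61},
    {"jaw": 15,"dx": -3.5,"dy": 145.5,"dz": -61}
  ]
}}

```text
t: 13.0
eef_pos: [450.2, -58.1, 144.8]
tool_rot: [1.0, 0.0, -0.0, -0.0]
ft_force: [-0.0, -0.1, -0.7]
width: 19.9
grasp_force: 45.0
```

```bash
python3 - <<'E'
from h import *
d=arm.get_image("wrist"); g=d["frame"].mean(2)
K=np.asarray(d["camera_matrix"])
for p in [(454.5,87,40),(450,-58.6,40),(453.5,-183,40)]:
    v=R.from_quat(d["orientation"]).inv().apply(np.array(p)-d["xyz"]); u,v=(K@v/v[2])[:2].round(0).astype(int)
    q=g[max(v-30,0):v+31,u-30:u+31]; m=(q>165).astype(np.uint8)
    e=cv2.fitEllipse(cv2.convexHull(max(cv2.findContours(m,0,1)[0],key=cv2.contourArea))); print(p,(u,v),e[1],ray(d,[u-30+e[0][0],max(v-30,0)+e[0][1]],p[2]))
print(arm.get_obs()["eef_pos"])
E
```

```text
(454.5, 87, 40) (np.int64(124), np.int64(229)) (46.49398422241211, 53.483360290527344) [[453.64565515  86.14315159]]
(450, -58.6, 40) (np.int64(317), np.int64(235)) (48.872459411621094, 50.409793853759766) [[450.26629299 -58.99269265]]
(453.5, -183, 40) (np.int64(481), np.int64(230)) (46.960426330566406, 52.97584915161133) [[ 453.82963732 -182.80741119]]
[450.24862174 -57.69651017 144.88123528]
```

Emit:
{"name": "advance", "arguments": {
  "increments": [
    {"jaw": 15,"dx": -0.3,"dy": 1,"dz": 12},
    {"jaw": 15,"dx": -0.3,"dy": 1,"dz": 24},
    {"jaw": 15,"dx": -0.3,"dy": 1,"dz": 30},
    {"jaw": 15,"dx": -0.3,"dy": 1,"dz": 36},
    {"jaw": 15,"dx": -0.3,"dy": 1,"dz": 42},
    {"jaw": 15,"dx": -0.3,"dy": 1,"dz": 48},
    {"jaw": 15,"dx": -0.3,"dy": 1,"dz": 52},
    {"jaw": 15,"dx": -0.3,"dy": 1,"dz": 54},
    {"jaw": 15,"dx": -0.3,"dy": 1,"dz": 55},
    {"jaw": 15,"dx": -0.3,"dy": 1,"dz": 55}
  ]
}}

```text
t: 13.88
eef_pos: [450.0, -59.4, 90.1]
tool_rot: [1.0, 0.0, 0.0, -0.0]
ft_force: [-0.1, 0.7, -0.9]
width: 19.7
grasp_force: 45.0
```

Emit:
{"name": "advance", "arguments": {
  "increments": [
    {"jaw": 15,"dz": 1},
    {"jaw": 15,"dz": 2},
    {"jaw": 15,"dz": 3},
    {"jaw": 15,"dz": 3}
  ]
}}

```text
t: 14.22
eef_pos: [451.0, -59.6, 88.6]
tool_rot: [1.0, 0.0, 0.001, 0.0]
ft_force: [-0.8, 0.2, 5.9]
width: 19.7
grasp_force: 45.0
```

Barrel 3 is blind. Drag it to the trivet's right-hand half.

Emit:
{"name": "advance", "arguments": {
  "increments": [
    {"jaw": 15,"dz": -4},
    {"jaw": 15,"dz": -8},
    {"jaw": 15,"dx": 5,"dy": -1.5,"dz": -8},
    {"jaw": 15,"dx": 14,"dy": -4.5,"dz": -8},
    {"jaw": 15,"dx": 24,"dy": -7.5,"dz": -8},
    {"jaw": 15,"dx": 34,"dy": -10.5,"dz": -8},
    {"jaw": 15,"dx": 44,"dy": -13.5,"dz": -8},
    {"jaw": 15,"dx": 54,"dy": -17,"dz": -8},
    {"jaw": 15,"dx": 64,"dy": -20,"dz": -8},
    {"jaw": 15,"dx": 74,"dy": -23,"dz": -8}
  ]
}}

```text
t: 15.05
eef_pos: [525.0, -35.8, 94.8]
tool_rot: [1.0, 0.001, -0.0, -0.0]
ft_force: [-1.2, -1.3, -1.4]
width: 19.9
grasp_force: 45.0
```

Emit:
{"name": "advance", "arguments": {
  "increments": [
    {"jaw": 15,"dx": 8,"dy": -2.5},
    {"jaw": 15,"dx": 16,"dy": -5},
    {"jaw": 15,"dx": 24,"dy": -7.5},
    {"jaw": 15,"dx": 32,"dy": -10,"dz": -1},
    {"jaw": 15,"dx": 40,"dy": -12.5,"dz": -1},
    {"jaw": 15,"dx": 48,"dy": -15,"dz": -1},
    {"jaw": 15,"dx": 56,"dy": -17.5,"dz": -1},
    {"jaw": 15,"dx": 64,"dy": -20,"dz": -1},
    {"jaw": 15,"dx": 72,"dy": -22.5,"dz": -1},
    {"jaw": 15,"dx": 79,"dy": -25,"dz": -1}
  ]
}}

```text
t: 15.88
eef_pos: [603.9, -11.0, 96.2]
tool_rot: [1.0, 0.0, 0.0, -0.0]
ft_force: [-0.9, -0.5, -0.6]
width: 19.6
grasp_force: 45.0
```

Emit:
{"name": "advance", "arguments": {
  "increments": [
    {"jaw": 15,"dx": 6,"dy": -2},
    {"jaw": 15,"dx": 11,"dy": -3.5},
    {"jaw": 15,"dx": 15,"dy": -4.5},
    {"jaw": 15,"dx": 15,"dy": -4.5},
    {"jaw": 15,"dx": 15,"dy": -4.5},
    {"jaw": 15,"dx": 15,"dy": -4.5}
  ]
}}

```text
t: 16.38
eef_pos: [618.0, -6.7, 96.2]
tool_rot: [1.0, 0.0, 0.0, -0.0]
ft_force: [-0.4, -0.6, -1.3]
width: 19.6
grasp_force: 45.0
```

Emit:
{"name": "advance", "arguments": {
  "increments": [
    {"jaw": 15,"dz": -15},
    {"jaw": 15,"dz": -45},
    {"jaw": 15,"dz": -70},
    {"jaw": 15,"dz": -70}
  ]
}}

```text
t: 16.72
eef_pos: [621.4, -7.1, 173.1]
tool_rot: [1.0, 0.0, 0.006, 0.0]
ft_force: [1.3, 0.5, 0.7]
width: 19.5
grasp_force: 45.0
```

Emit:
{"name": "advance", "arguments": {
  "increments": [
    {"jaw": 15,"dx": -8,"dy": -40},
    {"jaw": 15,"dx": -16,"dy": -80},
    {"jaw": 15,"dx": -24,"dy": -120},
    {"jaw": 15,"dx": -32,"dy": -160},
    {"jaw": 15,"dx": -40,"dy": -200},
    {"jaw": 15,"dx": -48,"dy": -240},
    {"jaw": 15,"dx": -54,"dy": -270},
    {"jaw": 15,"dx": -60,"dy": -300},
    {"jaw": 15,"dx": -60,"dy": -300},
    {"jaw": 15,"dx": -60,"dy": -300}
  ]
}}

```text
t: 17.55
eef_pos: [556.8, 294.4, 165.2]
tool_rot: [1.0, 0.002, -0.0, 0.0]
ft_force: [0.2, -0.4, -0.6]
width: 19.8
grasp_force: 45.0
```

Run:
```python
from h import *
d=arm.get_image("wrist"); f=d["frame"]; print(arm.get_obs()["eef_pos"])
cv2.imwrite("pics/w4.png",f[:,:,::-1])
K=np.asarray(d["camera_matrix"]); v=R.from_quat(d["orientation"]).inv().apply(np.array([542,362,60])-d["xyz"]); u,v=(K@v/v[2])[:2].round(0).astype(int); print(u,v)
s=f.astype(int).sum(2)[v-20:v+21,u-20:u+21]; m=s<330
for c,st,l in blobs(m,20,900): print("hole",st,ray(d,[u-20+c[0],v-20+c[1]],60))
d=arm.get_image("side"); cv2.imwrite("pics/s4.png",d["frame"][:,:,::-1])
```

```text
[557.18049737 293.23949468 165.30500208]
228 253
hole [ 13  13  16  14 169] [[541.86736319 361.59037876]]
```

View pics/s4.png

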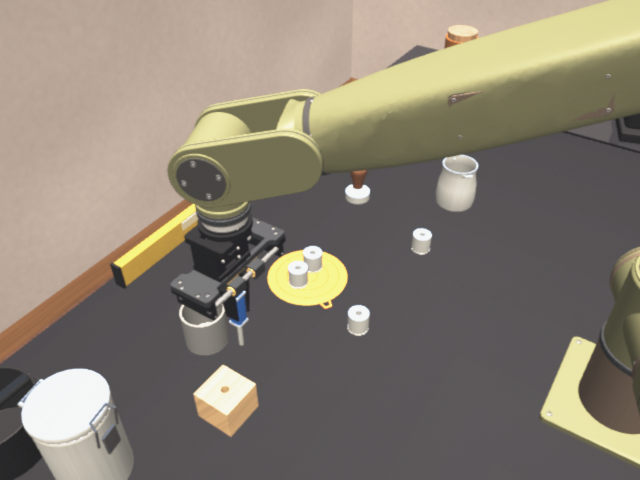

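Both blind barrels stand on the flat of the trivet, side (298,274) and (313,259); hole measured at (541.9, 361.6).

Emit:
{"name": "advance", "arguments": {
  "increments": [
    {"jaw": 15,"dx": -8,"dy": -35},
    {"jaw": 15,"dx": -15.5,"dy": -68},
    {"jaw": 15,"dx": -15.5,"dy": -68},
    {"jaw": 15,"dx": -15.5,"dy": -68},
    {"jaw": 15,"dx": -15.5,"dy": -68},
    {"jaw": 15,"dx": -15.5,"dy": -68}
  ]
}}

```text
t: 18.15
eef_pos: [542.7, 359.7, 165.9]
tool_rot: [1.0, -0.001, -0.0, 0.0]
ft_force: [0.9, -0.4, -0.3]
width: 20.2
grasp_force: 45.0
```

Run:
```python
from h import *
a=[]
for n,(u,v) in {"scene":(416,165),"side":(225,370)}.items():
    d=arm.get_image(n); a.append(cv2.resize(d["frame"][v-50:v+50,u-50:u+50],(400,400),interpolation=2))
cv2.imwrite("pics/z5.png",np.hstack(a)[:,:,::-1]); print(arm.get_obs()["eef_pos"])
```

```text
[542.64945889 359.84853443 166.0737425 ]
```

View pics/z5.png

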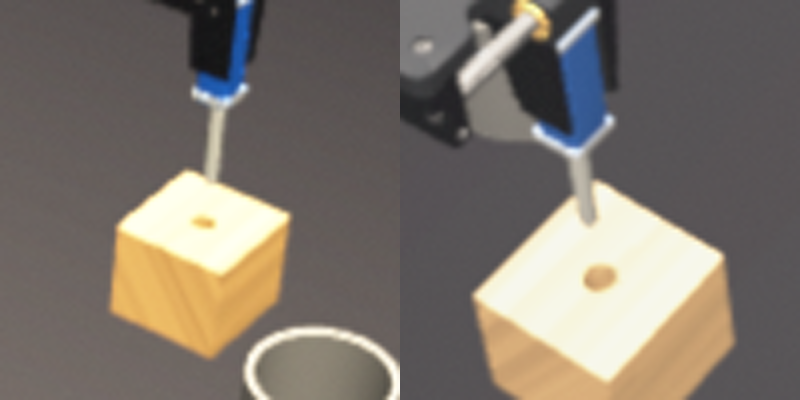

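Run:
```python
from h import *
for n,t,b in [("scene",(419.25,160.75),(416.75,170.5)),("side",(222.25,375.5),(225,389.25))]:
    d=arm.get_image(n); print(n,"tip",ray(d,t,89).round(1),"hole",ray(d,b,60).round(1))
    # barrels on the trivet
print(arm.get_obs()["eef_pos"])
```

```text
scene tip [[546.1 358.5]] hole [[542.2 359.4]]
side tip [[543.6 359.9]] hole [[539.4 363.1]]
[542.54000937 360.29950588 166.14848708]
```

Emit:
{"name": "advance", "arguments": {
  "increments": [
    {"jaw": 15,"dx": -2.5,"dy": -1.7,"dz": 10},
    {"jaw": 15,"dx": -2.5,"dy": -1.7,"dz": 20},
    {"jaw": 15,"dx": -2.5,"dy": -1.7,"dz": 27},
    {"jaw": 15,"dx": -2.5,"dy": -1.7,"dz": 34},
    {"jaw": 15,"dx": -2.5,"dy": -1.7,"dz": 42},
    {"jaw": 15,"dx": -2.5,"dy": -1.7,"dz": 52},
    {"jaw": 15,"dx": -2.5,"dy": -1.7,"dz": 62},
    {"jaw": 15,"dx": -2.5,"dy": -1.7,"dz": 72},
    {"jaw": 15,"dx": -2.5,"dy": -1.7,"dz": 78},
    {"jaw": 15,"dx": -2.5,"dy": -1.7,"dz": 78}
  ]
}}

```text
t: 19.18
eef_pos: [538.4, 362.2, 85.5]
tool_rot: [1.0, 0.0, -0.002, 0.001]
ft_force: [-0.1, -0.3, -1.3]
width: 19.8
grasp_force: 45.0
```

Emit:
{"name": "advance", "arguments": {
  "increments": [
    {"jaw": 15,"dz": 2},
    {"jaw": 15,"dz": 4},
    {"jaw": 15,"dz": 6},
    {"jaw": 15,"dz": 6}
  ]
}}

```text
t: 19.52
eef_pos: [539.9, 363.0, 82.3]
tool_rot: [1.0, 0.0, 0.0, -0.0]
ft_force: [0.2, -0.1, -1.6]
width: 19.7
grasp_force: 45.0
```

Emit:
{"name": "advance", "arguments": {
  "increments": [
    {"jaw": 15,"dz": 0.3},
    {"jaw": 30},
    {"jaw": 50},
    {"jaw": 60},
    {"jaw": 60},
    {"jaw": 60,"dz": -30},
    {"jaw": 60,"dz": -70},
    {"jaw": 60,"dz": -110},
    {"jaw": 60,"dz": -150},
    {"jaw": 60,"dz": -150}
  ]
}}

```text
t: 20.35
eef_pos: [543.7, 365.3, 244.0]
tool_rot: [1.0, 0.0, 0.008, -0.004]
ft_force: [1.1, 1.1, 2.4]
width: 59.9
grasp_force: 0.0
```

Emit:
{"name": "advance", "arguments": {
  "increments": [
    {"jaw": 60,"dx": -40,"dz": -40},
    {"jaw": 60,"dx": -80,"dz": -80},
    {"jaw": 60,"dx": -80,"dz": -120},
    {"jaw": 60,"dx": -80,"dz": -120}
  ]
}}

```text
t: 20.68
eef_pos: [458.6, 363.4, 356.9]
tool_rot: [1.0, 0.001, 0.002, -0.002]
ft_force: [0.6, 1.0, 2.4]
width: 60.0
grasp_force: 0.0
```

Run:
```python
from h import *
d=arm.get_image("wrist"); f=d["frame"]; g=f.mean(2); hsv=cv2.cvtColor(f,cv2.COLOR_RGB2HSV)
bm=(hsv[...,0]>90)&(hsv[...,0]<125)&(hsv[...,1]>100)&(hsv[...,2]>150)
for c,s,l in blobs(bm,60,5000):
    W=ray(d,np.argwhere(l)[:,::-1],130); print("handle",s,cv2.minAreaRect(W.astype(np.float32)))
K=np.asarray(d["camera_matrix"])
for p in [(616,48,42),(616,-7,42),(454.4,87,40)]:
    v=R.from_quat(d["orientation"]).inv().apply(np.array(p)-d["xyz"]); u,v=(K@v/v[2])[:2].round(0).astype(int)
    q=hsv[v-18:v+19,u-18:u+19]; m=((q[...,1]<60)&(q[...,2]>150)).astype(np.uint8)
    e=cv2.fitEllipse(cv2.convexHull(max(cv2.findContours(m,0,1)[0],key=cv2.contourArea))); print(p,(u,v),e[1],ray(d,[u-18+e[0][0],v-18+e[0][1]],p[2]))
cv2.imwrite("pics/w6.png",f[:,:,::-1])
```

```text
handle [309 117  17  18  83] ((540.4237060546875, 363.1426696777344), (16.546594619750977, 16.31611442565918), 0.08052689582109451)
(616, 48, 42) (np.int64(583), np.int64(61)) (32.65760040283203, 38.14667892456055) [[616.2334404   48.92012378]]
(616, -7, 42) (np.int64(630), np.int64(61)) (31.183563232421875, 38.78135299682617) [[616.86259319  -4.67502044]]
(454.4, 87, 40) (np.int64(529), np.int64(196)) (28.223800659179688, 32.586509704589844) [[453.20411512  88.37434235]]
```

View pics/w6.png

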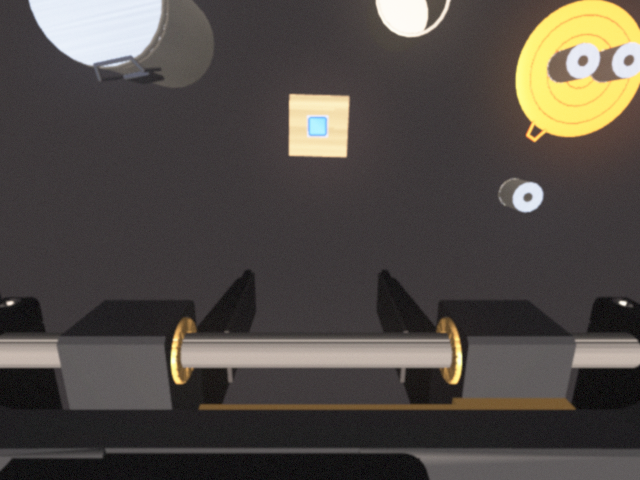

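Gauge sits in the block at wrist (318,126), both blind barrels are about 27 mm either side of the trivet's centre.

Emit:
{"name": "advance", "arguments": {
  "increments": [
    {"jaw": 60},
    {"jaw": 60},
    {"jaw": 60},
    {"jaw": 60}
  ],
  "lines": "1,1"
}}

```text
t: 21.07
```

```bash
python3 -c "
from cell import arm
print(arm.close_job())"
```

```text
the job is handed in; nothing more can be done
None
```

Job handed in at about 21 s, no verdict returned: barrels 1 and 3 felt blind and now stand on the trivet about 27 mm from its centre, barrel 2 felt through-bored and barrel 4 was not probed (taken as through-bored because the task allows only two blind); both were left standing, and the gauge is back upright in its block.

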